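# Close up the bench gear housing

### The arm

A 6-joint arm with a two-finger parallel gripper is mounted at the origin on the work surface. World frame = base frame: x ahead of the robot, y to its left, z up, the work surface at z = 0. Lengths are in mm, angles in rad, forces in N, time in s.
With the tool pointing down it reaches from about 350 to 975 mm from the base axis. Payload 7.1 kg.
Tool frame: the origin (TCP) lies midway between the tips of the shut fingers; the grasp point (between the pads) lies ctrl.grip_point_offset behind it (ctrl.grip_point_offset is the distance from the TCP to the grasp point, in mm); z points along the fingers, y is the line along which they close (so a half turn about z gives the same grasp; the last joint's range is limited). The gripper opens to 88 mm and grips with 3 to 60 N. Pads are 20 mm wide; open, the fingers measure 115 mm over their backs; the gripper's body (75 mm by 178 mm) begins 61 mm behind the grasp point.
Start: joints at [-1.201, 0.423, 1.63, -0, 1.089, -0.019], TCP at [236.94, -578.329, 222.675] pointing down, gripper open.
Joint ranges: [-3, 3], [-0.9, 2.11], [0.09, 2.58], [-1.31, 4.45], [0.11, 2.69], [-2.54, 2.54]. Speed limits (rad/s): [2.39, 2.39, 3.01, 3.14, 3.14, 3.14].

### API

Orientations are given as a rotation vector (axis times angle).
In Python, from workcell import ctrl, get_image, close_job, finder gives the robot as it stands.
- The arm moves only by the tool servo_tool, never from a script. Its argument "deltas" is a list of rows, each a list of 2 entries, a list of its own where there are three numbers: the shift along the tool's x, y, z in mm, then the turn, a rotation vector about the tool's x, y, z in rad. A call has 1 to 5 rows; each row is the pose to reach, as a shift and turn from the pose commanded when the call began, along the tool's axes at that moment; what a row does not reach only later rows make up. A row lasts 1/12 s, in which the tool goes at most 41.7 mm and 7.16 degrees, less where a joint would pass 70% of its speed; a pose out of reach is approached as far as the arm can. A call with a gripper value outside its range is refused whole. "grip" is the closure, from -1 (fully open) to 1 (shut), so that 0 is half open, set as the call begins (left out, the last holds). The fingers move at their own pace and stop on an object; the grip force is fixed at half the most. Time passes only in rows, so rows that repeat a pose let the fingers close. It gives the time, the measured TCP pose, the force, the opening and the grip force at its end, in the units of the state.
- ctrl.get_obs(): the state, without advancing time (a new reading comes with each control period).
- get_image(name): name is "scene" or "side" or "wrist"; returns a dict with "frame" (420x560x3 uint8, blue, green, red), "depth" (420x560 float32, mm along the optical axis (not along the pixel's ray), 0 where there is no reading), "K" (3x3 intrinsics, pixels), "pose" (4x4, takes a point from camera to world coordinates). Camera axes: x right, y down, z forward; pixel columns grow to the right and rows downward; lengths in mm; the calibration is good to about 2 mm. A picture is of the moment at which its call begins.
- close_job(): hands the job in; it is judged then, once.
Trained networks look in a picture, given as the dict that the camera call returned (one of the last four; its "shot" number tells which), for a name from the list of things; names that differ only in an ending like _2 or _b are one class to them, and where a whole thing is asked for, a point or a joint stands for the part that bears it (a point fixed in the world has none). Each returns a list of dicts, best first, with "score" (0 to 1); they miss things now and then, are a little off and sometimes report something else, mostly with a low value. They report only what shows in the picture. A call takes as long as a camera call. They do not tell look-alikes from the thing itself.
- finder.search_frame(query, picture): "rect" ([centre column, centre row, width, height] as shares, 0 to 1, of the picture: columns of its width, rows of its height, round what is visible of it).
- finder.silhouettes(query, picture): "mask" (420x560 bool, what is visible of it) and "rect" ([centre column, centre row, width, height] as shares, 0 to 1, of the picture: columns of its width, rows of its height, round what is visible of it).
The state is a dict: "t": time; "qpos": joint angles; "qvel": joint speeds; "joint_torque": joint torques, N m; "ee_pos": TCP position; "orientation": TCP orientation; "ft_force": force on the tool from outside, world axes, zero at the start; "moment": the same for the moment, N m; "width": finger opening in mm; "grasp_force": force on a finger pad.
Only numpy, scipy, OpenCV 4.12 (cv2) and the standard library are available. Lean on these libraries where they do the work, as an engineer would, in place of code of your own. Each camera call takes 0.05 s, during which the arm holds its last target. There are 200 camera calls.

### The job

Put the larger of the two loose brass gears, hub up, onto the upright spindle inside the open gear housing, all the way down to the floor. Then set the dark clip-on cover on the housing, its clip arms over the two short ends, and press it straight down until both arms snap under the lips and it sits flat and fully home; let go. Leave the other things on the bench where they are.

Things in the scene. Friction and masses are not known exactly. Their poses are not given: they have to be found in the camera images.
- housing: grey open-topped rectangular gear housing bolted to the bench. Origin: centre of its underside on the bench; x along its long side, z up. Base flange 160 x 86 mm, 10 mm thick (inner floor at z = 10). Walls rise to z = 48 mm; outside 104 (x) x 82 (y), inside 96 x 76 mm. An upright steel spindle, 11 mm in diameter with tapered tip, stands at the centre of the floor
- spindle_tip (a point): top of the spindle in the housing: on the housing's z axis, 35 mm above the bench (25 mm above the inner floor)
- lip (a point): outer edge of the lip on the housing's +x end wall, mid-width, at z = 37 mm; the -x end has the same. Each lip is 44 mm wide, sticks out 5 mm from the wall (to x = +-57 mm) and spans z = 32.5 to 37 mm; the cover's hooks snap under it
- gear: larger brass gear, loose, lying hub up: toothed disc 56 mm across, 10 mm thick, with a round hub 24 mm in diameter on top; 28 mm high in all, bore 14 mm right through. Origin: centre of its underside, z up. About 0.15 kg. Can be held by the hub, fingers above the disc. Seated on the spindle its origin is 10 mm above the bench
- cover: dark grey plastic cover, loose, about 0.1 kg, standing on its two clip arms. Origin: midway between the arms' lower ends, at their level; x along its long side, z up; half a turn makes no difference. Plate 126 x 92 mm, underside z = 33, top z = 37 mm. Under the long sides flared skirts 8 mm deep pass outside the housing's long walls with 2 mm play. Home, home its origin is 15 mm above the bench
- cover_grip (a point): centre of the cover's grip ridge, 49 mm above the cover's origin. The ridge stands on the middle of the plate: 50 mm long (cover x), 18 mm thick (y), from z = 37 to 61 mm. Pressing the cover home takes about 10 to 18 N in all; the arms' feet first meet the lips when it is about 15 mm above home
- clip_a (a joint): rigid clip arm 34 mm wide, inward hook and flared foot, hinged at the cover's +x end on a stiff spring: 0 rad hanging straight (free or snapped under the lip), growing as it is forced outward (about 0.15 while the hook passes the lip)
- clip_b (a joint): the same for the clip arm at the cover's -x end
- small_gear: bystander: smaller brass gear, disc 37 mm across, hub 24 mm, 28 mm high, same bore; not for this housing. Origin: centre of its underside
- spacer: bystander: steel cylinder 26 mm in diameter, 22 mm high, upright. Origin: centre of its underside
- bottle: bystander: black bottle with a red cap, 56 mm in diameter, 120 mm high, beyond the work. Origin: centre of its underside
- jar: bystander: amber jar with a black cap, 64 mm in diameter, 80 mm high, beyond the work. Origin: centre of its underside
- screwdriver: bystander: screwdriver lying on the right (-y) side, pointing away from the robot
- wrench: bystander: wrench lying on the left (+y) side
- brush: bystander: brush lying crosswise just in front of the robot
Things that resemble listed ones, but are neither listed nor needed, are in the scene too. What is shaped like the gear but purple is not meant. What is shaped like the cover but orange is not meant.

How it is judged (in metres and radians):
On the way, in this order (a step that is already met when the one before it is completed fails the run):
1. the larger gear is seated on the spindle, down on the housing's floor, and let go (z of gear in the frame of housing between 0.0075 and 0.0125 m and horizontal distance between gear and housing below 0.004 m and angle between gear's own z axis and vertical below 0.08 rad and contact force between the fingers and gear below 0.1 N), for 0.2 s.
2. the cover is pressed home and both clip arms have snapped under the lips (z of cover in the frame of housing between 0.012 and 0.0175 m and horizontal distance between cover and housing below 0.004 m and angle between cover's own z axis and vertical below 0.04 rad and angle between the x axis of cover and the x axis of housing, either way round below 0.08 rad and value of joint each of clip_a, clip_b below 0.08 rad), for 0.2 s.
At the end, for the whole second after the job is handed in: The larger gear is seated on the spindle (axis within 4 mm, floor within 2.5 mm, upright within 0.08 rad), the cover home (plate within 2.5 mm of the walls, centred within 4 mm, level within 0.04, parallel within 0.08 rad), both clip arms straight (under 0.08 rad), all at rest (all of step 2 and z of gear in the frame of housing between 0.0075 and 0.0125 m and horizontal distance between gear and housing below 0.004 m and angle between gear's own z axis and vertical below 0.08 rad and linear speed of each of cover, gear below 0.02 m/s); the robot touches nothing.
It fails at once if another thing on the bench is moved more than 30 mm (distance of any of small_gear, spacer, bottle, jar, screwdriver, wrench, brush from where it was at the start of the episode above 0.03 m).
It fails at once if the bottle or the jar is tipped over (angle between any of bottle, jar's own z axis and vertical above 0.5 rad).
It also fails if it takes over 56 s, if anything falls off the work surface, if the arm or the gripper's body presses on something with over 40 N, if the wrist force passes 120 N, or if a joint passes its speed limit or range.

## Working session

There is one attempt and no reset: what is moved stays moved. The work goes in short steps, Python scripts to look and compute and a tool call to move; the robot and the scene stay as the last step left them, time stands still between calls to the robot, and variables do not carry over. Pictures are saved under pics/ and viewed, at most 10 in all, crops included, and the job is handed in when it is done.

Besides the shell and the picture viewer there is one more tool, called after "Emit:" as name(argument=value, ...), one argument or row to a line, values as JSON. servo_tool: Moves the arm, as the interface text tells. Its arguments: {"type":"object","properties":{"deltas":{"type":"array","items":{"type":"array"}},"grip":{"type":"number"}},"required":["deltas"]}

```bash
mkdir -p pics
cat > h.py <<'E'
import numpy as np, cv2
from workcell import ctrl, get_image, close_job, finder
def world(p,mask=None):
    d=p["depth"]; K=np.array(p["K"]); T=np.array(p["pose"])
    v,u=np.nonzero((d>0)&(mask if mask is not None else True))
    z=d[v,u]; c=np.stack([(u-K[0,2])*z/K[0,0],(v-K[1,2])*z/K[1,1],z])
    return (T[:3,:3]@c).T+T[:3,3], p["frame"][v,u]
E
python3 - <<'E'
from h import *
o=ctrl.get_obs(); print({k:np.round(o[k],3) for k in ("t","ee_pos","orientation","width","ft_force")}, ctrl.grip_point_offset)
ims=[]
for n in("scene","side"):
    p=get_image(n); ims.append(p["frame"]); print(n,np.round(p["pose"],2).tolist())
    for q in("gear","cover","housing","small_gear"):
        for r in finder.silhouettes(q,p)[:4]:
            if r["score"]<.3: continue
            w,c=world(p,r["mask"])
            if len(w)==0: continue
            print(q,round(r["score"],2),np.round(np.array(r["rect"])*[560,420,560,420]),"med",np.median(w,0).round(),"lo",np.percentile(w,2,0).round(),"hi",np.percentile(w,98,0).round(),np.median(c,0))
    cv2.imwrite(f"pics/{n}0.png",p["frame"])
E
```

```text
{'t': np.float64(0.0), 'ee_pos': array([ 236.743, -577.837,  221.909]), 'orientation': array([-3.081, -0.607,  0.   ]), 'width': np.float64(87.484), 'ft_force': array([ 0.342,  0.879, -0.648])} 18.700000000000003
scene [[-0.53, 0.54, -0.65, 1153.09], [0.85, 0.36, -0.39, 370.7], [0.02, -0.76, -0.65, 675.7], [0.0, 0.0, 0.0, 1.0]]
gear 0.78 [258. 268.  29.  23.] med [663.  37.  10.] lo [628.   7.  -1.] hi [684.  60.  28.] [ 69. 118. 156.]
gear 0.75 [303. 251.  28.  24.] med [562.  87.  10.] lo [529.  58.   2.] hi [582. 109.  28.] [100.   52.   95.5]
cover 0.72 [365. 285.  81.  68.] med [580. 237.  14.] lo [516. 182.   3.] hi [654. 299.  48.] [79. 84. 92.]
cover 0.67 [256. 269.  29.  23.] med [664.  36.  10.] lo [634.   5.   1.] hi [684.  58.  29.] [ 70.  119.5 157. ]
cover 0.65 [204. 194.  61.  43.] med [ 545. -205.   37.] lo [ 464. -270.   -0.] hi [ 596. -161.   61.] [48. 51. 60.]
cover 0.57 [249. 163.  53.  36.] med [ 359. -192.   37.] lo [ 256. -285.   -1.] hi [ 399. -143.   61.] [ 54. 101. 194.]
housing 0.96 [361. 287.  82.  69.] med [579. 237.  14.] lo [515. 182.   3.] hi [654. 301
[... 242 characters left out ...]
0.5 126. ]
gear 0.84 [242. 252.  26.  19.] med [544.  91.   9.] lo [523.  48.  -2.] hi [577. 113.  28.] [90.  51.  89.5]
cover 0.9 [322. 198.  55.  32.] med [ 516. -199.   37.] lo [ 468. -245.    6.] hi [ 590. -158.   61.] [46. 48. 52.]
cover 0.6 [382. 218.  52.  39.] med [ 343. -183.   37.] lo [ 303. -259.    4.] hi [ 391. -142.   61.] [ 53. 101. 190.]
housing 0.69 [335. 209.  13.  10.] med [ 473. -194.   16.] lo [ 468. -213.    2.] hi [ 479. -180.   29.] [25. 31. 39.]
housing 0.68 [186. 283.  62.  65.] med [555. 247.  15.] lo [490. 187.  -1.] hi [633. 305.  48.] [74. 82. 84.]
small_gear 0.48 [298. 242.  21.  22.] med [462. -12.  10.] lo [447. -35.  -1.] hi [484.  -1.  28.] [ 54.  91. 118.]
```

View pics/scene0.png

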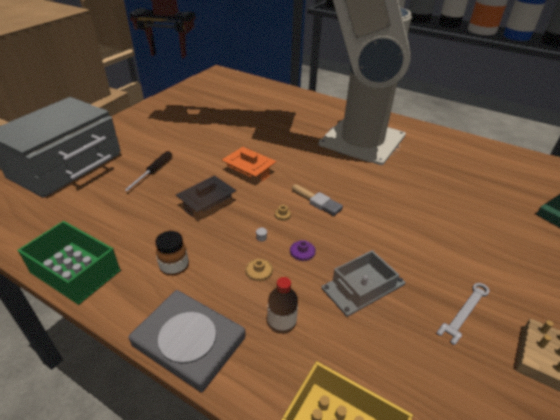

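View pics/side0.png

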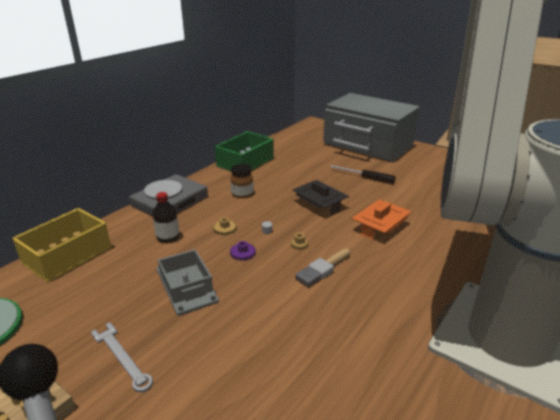

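The pictures show the brass large gear at scene (259,268), the purple one at (303,250), the dark cover at (207,195) and the housing at (362,281). Next I refine these positions and work out the first move.

```bash
cat >> h.py <<'E'
from scipy.spatial.transform import Rotation as R
def band(w,c0,r,lo,hi):
    m=(np.hypot(*(w[:,:2]-c0).T)<r)&(w[:,2]>lo)&(w[:,2]<hi); return w[m]
def rect(q):
    (c,s,a)=cv2.minAreaRect(q[:,:2].astype(np.float32)); 
    if s[0]<s[1]: s=s[::-1]; a+=90
    return np.round(c,1),np.round(s,1),round((a+90)%180-90,1),len(q)
def delta(pos,yaw):
    "tool down, tool y axis at yaw(deg, world); shift and turn in tool axes"
    o=ctrl.get_obs(); r=R.from_rotvec(o["orientation"]); y=np.radians(yaw)
    best=None
    for k in(0,np.pi):
        Y=np.array([np.cos(y+k),np.sin(y+k),0]);Z=np.array([0,0,-1.]);X=np.cross(Y,Z)
        t=(r.inv()*R.from_matrix(np.stack([X,Y,Z],1))).as_rotvec()
        if best is None or np.linalg.norm(t)<np.linalg.norm(best): best=t
    return np.round(r.inv().apply(np.array(pos)-o["ee_pos"]),1).tolist(),np.round(best,3).tolist()
E
python3 - <<'E'
from h import *
for n in("scene","side"):
    w,c=world(get_image(n)); print(n)
    for nm,c0,r,lo,hi in(("hub",(656,33),40,24,32),("disc",(656,33),45,6,13),("ridge",(530,-203),70,55,66),("plate",(530,-203),90,34,41),("wall",(573,243),80,44,52),("spindle",(573,243),25,20,40),("bottle",(740,60),90,90,130),("jar",(760,-120),100,60,100),("purple",(555,88),40,24,32)):
        q=band(w,c0,r,lo,hi); print(nm, rect(q) if len(q)>3 else len(q), q[:,:2].mean(0).round(1))
r=R.from_rotvec(ctrl.get_obs()["orientation"]); print(r.as_matrix().round(3))
w=get_image("wrist"); print(np.round(r.inv().apply(np.array(w["pose"])[:3,3]-ctrl.get_obs()["ee_pos"])), np.round(r.inv().as_matrix()@np.array(w["pose"])[:3,:3],2).tolist())
print(delta((640,0,222),0))
E
```

```text
scene
hub (array([656.8,  32.2]), array([23.3, 22. ]), 66.0, 58) [657.3  32. ]
disc (array([657.2,  32.3]), array([58.8, 57.1]), -57.6, 320) [661.1  34.9]
ridge (array([ 533.7, -211.3]), array([50. , 21.2]), -16.5, 110) [ 535.4 -211. ]
plate (array([ 533.3, -211.2]), array([126.3,  94.6]), -13.3, 909) [ 540.4 -207.3]
wall (array([572.9, 240.4]), array([106.8,  84.3]), -26.4, 365) [575.9 240.5]
spindle (array([572.9, 241. ]), array([10.5,  9.5]), -1.1, 33) [575.2 241.1]
bottle (array([743.9, 137.9]), array([30.8, 23.2]), 1.2, 231) [747.2 140.3]
jar (array([ 743.4, -134.1]), array([54.7, 54.3]), -60.5, 549) [ 747.2 -130. ]
purple (array([554.1,  83. ]), array([22. , 20.4]), 28.7, 52) [554.   83.2]
side
hub (array([654.1,  33.9]), array([23.9, 21.7]), -78.2, 39) [654.1  33.6]
disc (array([653. ,  34.9]), array([54.8, 53.6]), 44.6, 183) [650.7  37.9]
ridge (array([ 530.5, -208.3]), array([49.1, 19.8]), -14.4, 83) [ 529.9 -207.5]
plate (array([ 531.4, -209.5]), array([128.4,  94.4]), -12.8, 635) [ 525.1 -200.4]
wall (array([571.4, 241.8]), array([109.6,  82.7]), -26.1, 318) [567.4 244.3]
spindle (array([571.2, 241.8]), array([12. ,  9.2]), -75.5, 37) [570.2 243. ]
bottle (array([739. , 141.8]), array([27.2, 22.2]), 20.1, 110) [733.3 141.8]
jar (array([ 741.5, -134.2]), array([61.3, 52.5]), -50.1, 256) [ 735.  -126.5]
purple (array([552.6,  84.4]), array([23.1, 21. ]), -86.5, 48) [552.4  84.8]
[[ 0.925  0.379 -0.   ]
 [ 0.379 -0.925 -0.   ]
 [-0.     0.    -1.   ]]
[  66.    1. -163.] [[0.0, -0.97, -0.25], [1.0, 0.0, 0.0], [-0.0, -0.25, 0.97]]
([592.2, -382.4, 0.7], [0.0, 0.0, -1.182])
```

Emit:
servo_tool(
  deltas=[
    [[34,-22.3,4.5],[0,0,0]],
    [[68,-44.6,9],[0,0,0]],
    [[102,-66.9,13.5],[0,0,0]],
    [[136,-89.2,18],[0,0,0]],
    [[170,-111.5,22.5],[0,0,0]],
  ],
)

```text
t: 1.07
ee_pos: [352.6, -409.2, 200.2]
orientation: [3.082, 0.606, 0.0]
ft_force: [0.9, 0.3, -0.1]
width: 87.6
grasp_force: 0.0
```

Emit:
servo_tool(
  deltas=[
    [[34,-22.3,4.5],[0,0,0]],
    [[68,-44.6,9],[0,0,0]],
    [[102,-66.9,13.5],[0,0,0]],
    [[136,-89.2,18],[0,0,0]],
    [[170,-111.5,22.5],[0,0,0]],
  ],
)

```text
t: 1.48
ee_pos: [468.0, -241.4, 177.8]
orientation: [3.082, 0.607, 0.001]
ft_force: [0.3, -1.0, -0.0]
width: 87.8
grasp_force: 0.0
```

Emit:
servo_tool(
  deltas=[
    [[34,-22.3,4.5],[0,0,0]],
    [[68,-44.6,9],[0,0,0]],
    [[102,-66.9,13.5],[0,0,0]],
    [[136,-89.2,18],[0,0,0]],
    [[170,-111.5,22.5],[0,0,0]],
  ],
)

```text
t: 1.9
ee_pos: [583.1, -73.5, 155.2]
orientation: [3.082, 0.607, 0.001]
ft_force: [0.6, -0.1, -0.6]
width: 87.3
grasp_force: 0.0
```

Emit:
servo_tool(
  deltas=[
    [[27,-18,3.6],[0,0,-0.12]],
    [[54,-36,7.2],[0,0,-0.24]],
    [[82,-54,11],[0,0,-0.36]],
    [[109,-72,14.5],[0,0,-0.48]],
    [[109,-72,14.5],[0,0,-0.6]],
  ],
)

```text
t: 2.32
ee_pos: [658.5, 37.2, 140.2]
orientation: [-2.758, -1.504, -0.004]
ft_force: [-0.5, -0.9, -0.2]
width: 87.9
grasp_force: 0.0
```

Emit:
servo_tool(
  deltas=[
    [[0,0,0],[0,0,-0.12]],
    [[0,0,0],[0,0,-0.123]],
    [[0,0,0],[0,0,-0.123]],
  ],
)

```text
t: 2.57
ee_pos: [655.6, 32.6, 140.6]
orientation: [-2.671, -1.654, 0.0]
ft_force: [-0.8, -0.1, 1.0]
width: 88.2
grasp_force: 0.0
```

Run:
```python
from h import *
p=get_image("wrist"); cv2.imwrite("pics/w1.png",p["frame"]); o=ctrl.get_obs(); print(o["t"],o["ee_pos"].round(1) if hasattr(o["ee_pos"],'round') else o["ee_pos"])
w,c=world(p)
for nm,lo,hi in(("hub",24,32),("disc",6,13)):
    q=band(w,(655.5,33),36,lo,hi); print(nm,rect(q) if len(q)>3 else len(q),q.mean(0))
g=band(w,(655.5,33),200,-30,80);print(np.median(g[:,2]))
print(delta((655.5,33,13),-26.3))
```

```text
2.6167 [655.6  32.3 140.7]
hub (array([656.1,  30.4]), array([22.9, 22.9]), 23.2, 402) [656.23965426  30.74305485  28.94749721]
disc (array([656.1,  30.5]), array([58.5, 58.2]), -27.6, 2284) [656.7839471   31.9008762   11.35976649]
1.870338275582725
([0.6, -0.4, 127.7], [-0.0, -0.0, -0.004])
```

View pics/w1.png

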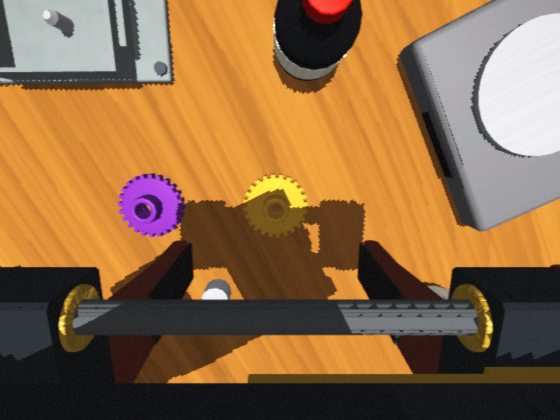

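The wrist view confirms the brass gear at (275,203), with purple to its left at (150,205). I'm descending and gripping the hub.

Emit:
servo_tool(
  deltas=[
    [[0,0,35],[0,0,0]],
    [[0,0,70],[0,0,0]],
    [[0,0,100],[0,0,0]],
    [[0,0,118],[0,0,0]],
    [[0,0,128],[0,0,0]],
  ],
)

```text
t: 3.03
ee_pos: [653.8, 31.8, 9.9]
orientation: [-2.67, -1.652, 0.005]
ft_force: [-0.2, -0.5, -0.0]
width: 87.9
grasp_force: 0.0
```

Emit:
servo_tool(
  deltas=[
    [[0,0,0],[0,0,0]],
    [[0,0,0],[0,0,0]],
    [[0,0,0],[0,0,0]],
    [[0,0,0],[0,0,0]],
    [[0,0,0],[0,0,0]],
  ],
  grip=1,
)

```text
t: 3.45
ee_pos: [656.7, 32.5, 14.3]
orientation: [2.668, 1.657, 0.003]
ft_force: [0.4, 0.6, 0.3]
width: 57.9
grasp_force: 0.0
```

Emit:
servo_tool(
  deltas=[
    [[0,0,0],[0,0,0]],
    [[0,0,0],[0,0,0]],
    [[0,0,0],[0,0,0]],
    [[0,0,0],[0,0,0]],
    [[0,0,0],[0,0,0]],
  ],
)

```text
t: 3.87
ee_pos: [655.6, 32.5, 12.7]
orientation: [-2.668, -1.658, 0.0]
ft_force: [-1.0, -0.0, -0.2]
width: 24.7
grasp_force: 1.1
```

Emit:
servo_tool(
  deltas=[
    [[0,0,0],[0,0,0]],
    [[0,0,0],[0,0,0]],
    [[0,0,-25],[0,0,0]],
    [[0,0,-60],[0,0,0]],
    [[0,0,-100],[0,0,0]],
  ],
)

```text
t: 4.28
ee_pos: [653.6, 32.4, 111.3]
orientation: [-2.666, -1.656, 0.007]
ft_force: [1.2, -0.3, -1.4]
width: 23.4
grasp_force: 30.0
```

Emit:
servo_tool(
  deltas=[
    [[20,-22,0],[0,0,0]],
    [[45,-50,0],[0,0,0]],
    [[70,-78,0],[0,0,0]],
    [[95,-106,0],[0,0,0]],
    [[120,-134,0],[0,0,0]],
  ],
)

```text
t: 4.7
ee_pos: [587.6, 200.6, 112.5]
orientation: [-2.669, -1.657, 0.001]
ft_force: [0.5, 0.0, -0.9]
width: 23.3
grasp_force: 30.0
```

Emit:
servo_tool(
  deltas=[
    [[20,-22,0],[0,0,0]],
    [[30,-33,0],[0,0,0]],
    [[30,-33,0],[0,0,0]],
    [[30,-33,0],[0,0,0]],
    [[30,-33,0],[0,0,0]],
  ],
)

```text
t: 5.12
ee_pos: [572.8, 240.0, 112.5]
orientation: [2.669, 1.657, -0.0]
ft_force: [-0.5, 0.0, -2.1]
width: 23.2
grasp_force: 30.0
```

Run:
```python
from h import *
p=get_image("wrist"); cv2.imwrite("pics/w2.png",p["frame"]); o=ctrl.get_obs(); print(o["t"],o["ee_pos"],o["width"],o["grasp_force"])
for q in [p,get_image("scene"),get_image("side")]:
    w,c=world(q)
    e=np.array(o["ee_pos"])
    d=e[2]-12.5
    for nm,c0,r,lo,hi in(("hub",e[:2],20,d+25,d+32),("disc",e[:2],36,d+6,d+13),("wall",(572,241),80,45,52)):
        b=band(w,c0,r,lo,hi); print(nm,rect(b) if len(b)>3 else len(b))
print(delta((572,241,60),-26.3))
```

```text
5.1667 [572.93568798 239.62409602 112.54628554] 23.184526348257823 29.99970357399434
hub (array([572.3, 238.5]), array([33.9, 24.4]), -26.3, 1460)
disc (array([572.7, 240.1]), array([58. , 54.8]), 24.7, 3693)
wall (array([574.4, 243.2]), array([104.4,  73.8]), -26.1, 2056)
hub (array([576.2, 244.2]), array([33.2, 20.8]), -8.9, 60)
disc (array([580.6, 240. ]), array([57.4, 45. ]), -84.3, 265)
wall (array([572.8, 240.4]), array([106.9,  84.2]), -26.0, 261)
hub (array([572.7, 247.8]), array([39. , 14.5]), 3.8, 25)
disc (array([570.4, 242.4]), array([58.2, 53.4]), 47.4, 259)
wall (array([571.7, 241.5]), array([107.8,  82.7]), -26.3, 255)
([0.9, -1.5, 52.6], [0.0, 0.0, -0.002])
```

View pics/w2.png

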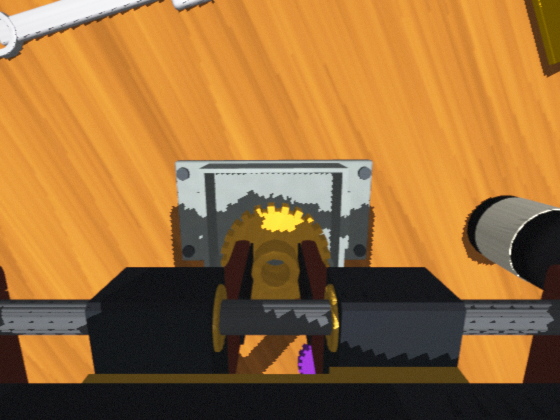

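Run:
```python
from h import *
a=np.radians(-26.3); A=np.array([[np.cos(a),np.sin(a)],[-np.sin(a),np.cos(a)]])  # world->housing axes
for n in("wrist","scene","side"):
    w,c=world(get_image(n)); o=ctrl.get_obs(); e=np.array(o["ee_pos"]); d=e[2]-12.5
    L=w.copy(); L[:,:2]=(w[:,:2]-[572,241])@A.T
    def ext(nm,m): 
        q=L[m]; 
        if len(q)>5: print(n,nm,np.percentile(q,[.5,99.5],axis=0)[:,:2].round(1).tolist(),len(q))
    ins=(abs(L[:,0])<70)&(abs(L[:,1])<60)
    ext("wall",ins&(L[:,2]>45)&(L[:,2]<51))
    ext("flange",(abs(L[:,0])<95)&(abs(L[:,1])<60)&(L[:,2]>7)&(L[:,2]<14))
    br=(c[:,2].astype(int)>c[:,0].astype(int)*1.6+15)
    ext("disc",(np.hypot(L[:,0],L[:,1])<36)&(L[:,2]>d+6)&(L[:,2]<d+13))
    ext("discb",br&(np.hypot(L[:,0],L[:,1])<36)&(L[:,2]>d+6)&(L[:,2]<d+13))
print("tcp",(e[:2]-[572,241])@A.T, o["ee_pos"])
```

```text
wrist wall [[-50.8, -33.3], [53.2, 40.0]] 2047
wrist flange [[-77.9, -42.2], [80.4, 41.6]] 9481
wrist disc [[-25.9, -26.5], [31.5, 26.7]] 3682
wrist discb [[-25.9, -26.4], [31.0, 26.7]] 3644
scene wall [[-51.5, -41.5], [53.9, 41.6]] 257
scene flange [[-74.6, -40.9], [81.3, 43.4]] 1341
scene disc [[-23.7, -29.2], [32.0, 27.6]] 273
scene discb [[-23.8, -27.8], [31.8, 27.6]] 265
side wall [[-54.0, -40.6], [52.4, 41.9]] 265
side flange [[-81.2, -41.2], [70.3, 43.5]] 1069
side disc [[-27.7, -28.8], [24.7, 27.8]] 258
side discb [[-27.8, -28.9], [19.8, 27.8]] 227
tcp [ 1.14700228 -0.53966202] [572.78916328 240.00799665 112.64983247]
```

Picture w2 shows the gear held level at (277,245) over the housing. Comparing gear and housing within each camera gives a correction of about -1.2 mm along housing x and +0.5 mm along y.

Emit:
servo_tool(
  deltas=[
    [[0.5,-1.2,20],[0,0,0]],
    [[0.5,-1.2,40],[0,0,0]],
    [[0.5,-1.2,55],[0,0,0]],
    [[0.5,-1.2,60],[0,0,0]],
    [[0.5,-1.2,60],[0,0,0]],
  ],
)

```text
t: 5.83
ee_pos: [570.7, 241.2, 51.3]
orientation: [-2.669, -1.657, 0.004]
ft_force: [-0.6, -0.5, -1.9]
width: 23.3
grasp_force: 30.0
```

Emit:
servo_tool(
  deltas=[
    [[0,0,3],[0,0,0]],
    [[0,0,6],[0,0,0]],
    [[0,0,9],[0,0,0]],
    [[0,0,12],[0,0,0]],
    [[0,0,12],[0,0,0]],
  ],
)

```text
t: 6.25
ee_pos: [571.4, 241.9, 40.5]
orientation: [-2.669, -1.658, 0.0]
ft_force: [-0.3, -0.5, -2.1]
width: 23.3
grasp_force: 30.0
```

Emit:
servo_tool(
  deltas=[
    [[0,0,4],[0,0,0]],
    [[0,0,8],[0,0,0]],
    [[0,0,11],[0,0,0]],
    [[0,0,14],[0,0,0]],
    [[0,0,14],[0,0,0]],
  ],
)

```text
t: 6.67
ee_pos: [571.0, 241.7, 25.9]
orientation: [-2.668, -1.658, 0.002]
ft_force: [0.2, 1.1, -1.2]
width: 23.3
grasp_force: 30.0
```

Emit:
servo_tool(
  deltas=[
    [[0,0,1.5],[0,0,0]],
    [[0,0,3],[0,0,0]],
    [[0,0,3.5],[0,0,0]],
    [[0,0,3.5],[0,0,0]],
  ],
)

```text
t: 7.0
ee_pos: [571.5, 241.9, 23.1]
orientation: [-2.669, -1.658, 0.0]
ft_force: [-0.7, 0.2, -1.2]
width: 23.4
grasp_force: 30.0
```

Emit:
servo_tool(
  deltas=[
    [[0,0,0],[0,0,0]],
    [[0,0,0],[0,0,0]],
    [[0,0,0],[0,0,0]],
    [[0,0,0],[0,0,0]],
    [[0,0,0],[0,0,0]],
  ],
  grip=0.1,
)

```text
t: 7.42
ee_pos: [571.7, 242.0, 23.4]
orientation: [2.669, 1.658, 0.001]
ft_force: [1.2, 1.0, 0.4]
width: 39.6
grasp_force: 0.0
```

Emit:
servo_tool(
  deltas=[
    [[0,0,-20],[0,0,0]],
    [[0,0,-50],[0,0,0]],
    [[0,0,-90],[0,0,0]],
    [[0,0,-130],[0,0,0]],
    [[0,0,-130],[0,0,0]],
  ],
)

```text
t: 7.83
ee_pos: [575.9, 243.7, 161.2]
orientation: [2.667, 1.657, 0.019]
ft_force: [0.8, 0.3, 0.4]
width: 40.0
grasp_force: 0.0
```

Run:
```python
from h import *
p=get_image("scene"); f=p["frame"][230:330,300:430]; cv2.imwrite("pics/s3.png",cv2.resize(f,None,fx=5,fy=5,interpolation=2))
o=ctrl.get_obs(); e=o["ee_pos"]; print(o["t"],e,o["width"],R.from_rotvec(o["orientation"]).as_matrix().round(3).tolist())
for q in(p,get_image("wrist"),get_image("side")):
    w,c=world(q)
    for lo,hi in((34,42),(17,24),(44,52)):
        b=band(w,(572,241),34 if hi<44 else 80,lo,hi); print(lo,rect(b) if len(b)>3 else len(b))
print(delta((532.2,-210,155),-26.3),delta((532.2,-210,155),76.9))
```

```text
7.8833 [574.5016716  243.1252701  158.02004899] 39.727327821703405 [[0.443, 0.896, 0.008], [0.897, -0.443, 0.003], [0.007, 0.006, -1.0]]
34 (array([572.1, 240.8]), array([23.3, 22.5]), 21.8, 67)
17 (array([571.8, 238.1]), array([57.4, 52.1]), -28.3, 300)
44 (array([572.4, 240.6]), array([106.8,  84.7]), -25.9, 374)
34 (array([572.2, 239.8]), array([23.1, 22.8]), -36.1, 409)
17 (array([572.3, 239.6]), array([58.2, 57.9]), 63.9, 2174)
44 (array([572.6, 239.2]), array([104.3,  82.6]), -25.9, 1763)
34 (array([570.4, 242.6]), array([23.8, 20.4]), -44.0, 58)
17 (array([575.4, 239. ]), array([58. , 41.6]), 55.4, 196)
44 (array([571.5, 241.4]), array([107.2,  83.2]), -26.0, 317)
([-422.5, 165.0, -1.7], [0.001, -0.001, -0.0]) ([-422.5, 165.0, -1.7], [0.0, -0.001, 1.34])
```

View pics/s3.png

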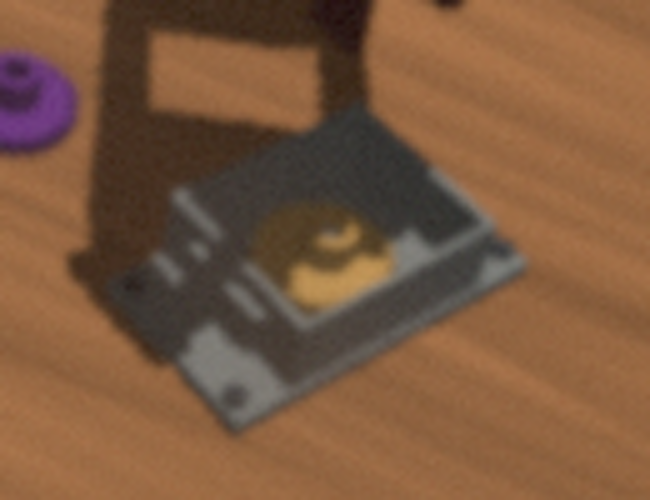

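Picture s3 and the heights (hub top at 38, disc top at 20) show the gear seated on the spindle. I'm going to the cover next.

Emit:
servo_tool(
  deltas=[
    [[-28,11,0],[0,0,-0.12]],
    [[-56,22,0],[0,0,-0.24]],
    [[-84,33,0],[0,0,-0.36]],
    [[-112,44,0],[0,0,-0.48]],
    [[-140.7,55,0],[0,0,-0.6]],
  ],
  grip=-1,
)

```text
t: 8.4
ee_pos: [556.8, 90.0, 151.1]
orientation: [-2.05, -2.377, 0.004]
ft_force: [0.7, -0.6, 0.8]
width: 69.5
grasp_force: 0.0
```

Emit:
servo_tool(
  deltas=[
    [[-29.5,-6.8,0],[0,0,-0.12]],
    [[-59,-13.7,0],[0,0,-0.24]],
    [[-88.4,-20.5,0],[0,0,-0.36]],
    [[-117.8,-27.4,0],[0,0,-0.48]],
    [[-147.3,-34.2,0],[0,0,-0.6]],
  ],
)

```text
t: 8.82
ee_pos: [543.6, -60.5, 151.2]
orientation: [-1.256, -2.875, 0.002]
ft_force: [0.4, -0.0, -0.2]
width: 87.7
grasp_force: 0.0
```

Emit:
servo_tool(
  deltas=[
    [[-20.4,-22.3,0],[0,0,-0.12]],
    [[-40.8,-44.6,0],[0,0,-0.24]],
    [[-61.3,-66.9,0],[0,0,-0.36]],
    [[-81.7,-89.2,0],[0,0,-0.48]],
    [[-102.1,-111.5,0],[0,0,-0.6]],
  ],
)

```text
t: 9.23
ee_pos: [530.3, -210.8, 151.1]
orientation: [-0.351, -3.118, -0.002]
ft_force: [0.3, -0.2, 0.4]
width: 87.4
grasp_force: 0.0
```

Emit:
servo_tool(
  deltas=[
    [[0,0,0],[0,0,0]],
    [[0,0,0],[0,0,0]],
    [[0,0,0],[0,0,0]],
  ],
)

```text
t: 9.48
ee_pos: [531.0, -209.0, 151.7]
orientation: [-0.364, -3.117, -0.002]
ft_force: [-0.6, 1.4, 0.2]
width: 87.8
grasp_force: 0.0
```

Run:
```python
from h import *
for n in("wrist","scene","side"):
    w,c=world(get_image(n))
    for nm,lo,hi in(("ridge",56,66),("plate",33,42)):
        b=band(w,(532,-210),85,lo,hi); print(n,nm,rect(b) if len(b)>3 else len(b))
o=ctrl.get_obs(); print(o["t"],o["ee_pos"],o["qpos"],o["width"])
print(delta((532.2,-210,39),76.9))
```

```text
wrist ridge (array([ 531.9, -213.3]), array([50. , 17.8]), -13.9, 1354)
wrist plate (array([ 532.6, -213.5]), array([126.2,  92.2]), -13.4, 13283)
scene ridge (array([ 534.1, -211.2]), array([49.8, 20.4]), -16.4, 109)
scene plate (array([ 532.6, -212.4]), array([128.8,  95.5]), -12.0, 930)
side ridge (array([ 530.7, -209. ]), array([51. , 19.7]), -12.7, 80)
side plate (array([ 531.6, -210.2]), array([129.4,  94. ]), -13.9, 660)
9.6333 [ 531.73239956 -208.4528436   152.57481979] [-3.94531517e-01  4.36415083e-01  1.80029758e+00  1.89602685e-04
  9.06284989e-01 -1.73591045e+00] 88.01634573117785
([-1.0, -1.4, 113.6], [0.0, -0.001, -0.001])
```

Emit:
servo_tool(
  deltas=[
    [[-1,-2,30],[0,0,0]],
    [[-1,-2,65],[0,0,0]],
    [[-1,-2,95],[0,0,0]],
    [[-1,-2,110],[0,0,0]],
    [[-1,-2,113],[0,0,0]],
  ],
)

```text
t: 10.05
ee_pos: [530.6, -210.0, 37.1]
orientation: [-0.358, -3.116, -0.002]
ft_force: [-0.8, 0.5, -0.2]
width: 88.0
grasp_force: 0.1
```

Emit:
servo_tool(
  deltas=[
    [[0,0,0],[0,0,0]],
    [[0,0,0],[0,0,0]],
    [[0,0,0],[0,0,0]],
    [[0,0,0],[0,0,0]],
    [[0,0,0],[0,0,0]],
  ],
  grip=1,
)

```text
t: 10.47
ee_pos: [533.3, -212.2, 41.4]
orientation: [0.36, 3.119, -0.001]
ft_force: [1.0, 1.2, -0.1]
width: 57.8
grasp_force: 0.5
```

Emit:
servo_tool(
  deltas=[
    [[0,0,0],[0,0,0]],
    [[0,0,0],[0,0,0]],
    [[0,0,0],[0,0,0]],
    [[0,0,0],[0,0,0]],
    [[0,0,0],[0,0,0]],
  ],
)

```text
t: 10.88
ee_pos: [533.5, -213.8, 41.6]
orientation: [0.358, 3.119, -0.004]
ft_force: [-2.4, -9.0, 16.3]
width: 24.8
grasp_force: 11.2
```

Emit:
servo_tool(
  deltas=[
    [[0,0,0],[0,0,0]],
    [[0,0,0],[0,0,0]],
    [[0,0,0],[0,0,0]],
    [[0,0,0],[0,0,0]],
  ],
)

```text
t: 11.22
ee_pos: [533.9, -212.5, 41.4]
orientation: [0.361, 3.118, -0.001]
ft_force: [0.1, 0.1, 8.8]
width: 17.8
grasp_force: 30.0
```

Emit:
servo_tool(
  deltas=[
    [[0,0,-8],[0,0,0]],
    [[0,0,-25],[0,0,0]],
    [[0,0,-50],[0,0,0]],
    [[0,0,-80],[0,0,0]],
    [[0,0,-100],[0,0,0]],
  ],
)

```text
t: 11.63
ee_pos: [532.6, -212.0, 142.2]
orientation: [0.36, 3.12, -0.0]
ft_force: [1.1, -0.1, -0.7]
width: 17.6
grasp_force: 30.0
```

Emit:
servo_tool(
  deltas=[
    [[3,20,0],[0,0,0]],
    [[7,48,0],[0,0,0]],
    [[12,83,0],[0,0,0]],
    [[17.5,121,0],[0,0,0]],
    [[23.2,160.4,0],[0,0,0]],
  ],
)

```text
t: 12.05
ee_pos: [545.9, -49.4, 140.3]
orientation: [-0.362, -3.12, -0.0]
ft_force: [1.1, 0.6, -1.2]
width: 18.0
grasp_force: 30.0
```

Emit:
servo_tool(
  deltas=[
    [[4.6,32.1,0],[0,0,0]],
    [[9.3,64.2,0],[0,0,0]],
    [[13.9,96.2,0],[0,0,0]],
    [[18.6,128.3,0],[0,0,0]],
    [[23.2,160.4,0],[0,0,0]],
  ],
)

```text
t: 12.47
ee_pos: [559.8, 112.5, 140.2]
orientation: [-0.36, -3.12, 0.0]
ft_force: [0.1, -0.1, -0.8]
width: 18.2
grasp_force: 30.0
```

Emit:
servo_tool(
  deltas=[
    [[4.8,33,0],[0,0,0.06]],
    [[9.5,66,0],[0,0,0.12]],
    [[14,97,0],[0,0,0.18]],
    [[17,118,0],[0,0,0.23]],
    [[18.5,128.4,0],[0,0,0.23]],
  ],
)

```text
t: 12.88
ee_pos: [571.3, 242.8, 140.2]
orientation: [-0.715, -3.059, -0.001]
ft_force: [0.3, -0.2, -1.5]
width: 17.6
grasp_force: 30.0
```

Emit:
servo_tool(
  deltas=[
    [[0,0,0],[0,0,0]],
    [[0,0,0],[0,0,0]],
    [[0,0,0],[0,0,0]],
    [[0,0,0],[0,0,0]],
  ],
)

```text
t: 13.22
ee_pos: [571.5, 238.6, 140.1]
orientation: [-0.717, -3.058, 0.001]
ft_force: [0.2, -0.5, -1.1]
width: 17.6
grasp_force: 30.0
```

```bash
cat > m.py <<'E'
from h import *
a=np.radians(-26.1); A=np.array([[np.cos(a),np.sin(a)],[-np.sin(a),np.cos(a)]])
def rep(ims):
    for n in ims:
        p=get_image(n); cv2.imwrite(f"pics/{n}_m.png",p["frame"]); w,c=world(p); e=np.array(ctrl.get_obs()["ee_pos"]); d=e[2]-41.4
        for nm,lo,hi in(("ridge",d+56,d+66),("plate",d+33.5,d+41),("wall",44,52),("flange",6,14)):
            b=band(w,(572,241),100,lo,hi)
            if len(b)<9: continue
            L=(b[:,:2]-[572,241])@A.T; print(n,nm,rect(b),np.percentile(L,[.5,99.5],axis=0).round(1).tolist(), b[:,2].mean().round(1))
    o=ctrl.get_obs(); e=np.array(o["ee_pos"]); print(o["t"],e,(e[:2]-[572,241])@A.T,o["width"],o["ft_force"])
    M=R.from_rotvec(o["orientation"]).as_matrix(); print(np.degrees(np.arctan2(M[1,1],M[0,1])),M[2].round(3))
E
python3 -c "from m import *; rep(['wrist','scene','side'])"
```

```text
wrist ridge (array([567.2, 239.5]), array([36.1, 35.3]), -28.1, 3084) [[-21.3, -19.9], [13.6, 13.6]] 160.7
wrist plate (array([574.1, 236. ]), array([126.7,  92.3]), -26.5, 19901) [[-59.1, -48.6], [65.3, 42.0]] 137.2
wrist flange (array([511.1, 269.8]), array([86. , 23.6]), 63.7, 2522) [[-79.0, -43.4], [-55.4, 41.5]] 11.4
scene ridge (array([580.6, 234.4]), array([39. , 38.2]), -25.5, 197) [[-8.3, -19.6], [29.5, 16.7]] 159.4
scene plate (array([574.3, 237.5]), array([129. ,  93.2]), -26.2, 1657) [[-57.9, -48.0], [67.2, 43.8]] 135.2
scene wall (array([574. , 240.2]), array([107. ,  83.3]), -26.6, 263) [[-50.9, -41.0], [53.9, 41.7]] 46.9
scene flange (array([574.1, 240.2]), array([160.2,  87.5]), -26.1, 914) [[-75.5, -41.6], [81.7, 43.8]] 9.8
side ridge (array([571.7, 242.3]), array([49.3, 34. ]), -11.2, 183) [[-23.4, -18.8], [26.2, 16.4]] 159.1
side plate (array([572.7, 238.9]), array([128.8,  91.9]), -26.3, 1330) [[-61.3, -47.0], [64.6, 44.1]] 135.1
side wall (array([571.8, 241.7]), array([108.2,  82.1]), -26.0, 262) [[-53.6, -40.4], [53.1, 41.6]] 46.7
side flange (array([569.8, 242.8]), array([158.8,  86.4]), -26.1, 839) [[-81.6, -41.4], [71.8, 43.7]] 9.7
13.3667 [571.72334832 239.08970726 140.2543373 ] [ 0.59197177 -1.83720547] 17.594739286762987 [-0.42946798 -0.06516243 -2.55225626]
63.59193030536779 [ 0. -0. -1.]
```

View pics/scene_m.png

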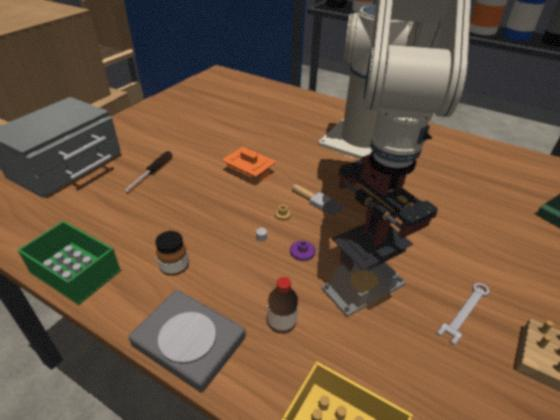

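The cover, at scene (373,242), hangs level over the housing at (363,282). I'm correcting its offset and lowering it part way.

Emit:
servo_tool(
  deltas=[
    [[2.3,2.2,10],[0,0,0]],
    [[2.3,2.2,25],[0,0,0]],
    [[2.3,2.2,42],[0,0,0]],
    [[2.3,2.2,54],[0,0,0]],
    [[2.3,2.2,54],[0,0,0]],
  ],
)

```text
t: 13.78
ee_pos: [568.6, 242.3, 83.0]
orientation: [-0.715, -3.055, 0.005]
ft_force: [-0.5, 0.2, -1.4]
width: 18.0
grasp_force: 30.0
```

Emit:
servo_tool(
  deltas=[
    [[0,0,0],[0,0,0]],
    [[0,0,0],[0,0,0]],
  ],
)

```text
t: 13.95
ee_pos: [570.9, 243.3, 86.5]
orientation: [0.716, 3.059, 0.0]
ft_force: [0.4, -0.0, 0.4]
width: 18.2
grasp_force: 30.0
```

```bash
python3 -c "from m import *; rep(['wrist','scene','side'])"; python3 -c "
import cv2;f=cv2.imread('pics/side_m.png')[200:340,110:280];cv2.imwrite('pics/c5.png',cv2.resize(f,None,fx=4,fy=4,interpolation=2))"
```

```text
wrist ridge (array([566.6, 244.4]), array([35.8, 35.6]), -26.6, 3083) [[-23.9, -16.1], [11.1, 17.6]] 107.1
wrist plate (array([573.6, 240.8]), array([126.5,  92.2]), -26.3, 20055) [[-61.6, -44.7], [62.8, 46.0]] 83.6
wrist wall (array([517.5, 268.4]), array([33.8,  0.1]), 63.6, 57) [[-61.1, -16.1], [-60.9, 17.4]] 48.8
wrist flange (array([509.2, 270.7]), array([86.2, 19.4]), 63.7, 3057) [[-79.0, -43.2], [-59.7, 41.4]] 11.4
scene ridge (array([579.4, 239.5]), array([39.9, 36.6]), -26.6, 181) [[-11.3, -14.9], [27.1, 20.2]] 106.1
scene plate (array([574.4, 241.8]), array([126.5,  93.8]), -25.4, 1543) [[-58.3, -43.7], [64.6, 47.9]] 82.0
scene wall (array([601.3, 253.9]), array([130.7,  71. ]), -64.6, 198) [[-49.8, -40.1], [64.1, 42.2]] 47.3
scene flange (array([574.3, 241.2]), array([160.5,  86.1]), -27.0, 729) [[-76.2, -41.5], [81.4, 43.5]] 9.7
side ridge (array([572.8, 247.3]), array([50.5, 34.3]), -9.8, 178) [[-26.3, -14.4], [24.2, 20.4]] 105.9
side plate (array([572.7, 243. ]), array([130. ,  92.3]), -26.5, 1360) [[-63.6, -43.1], [63.0, 48.1]] 82.0
side wall (array([533.5, 260.5]), array([82.5, 40.6]), 63.0, 160) [[-62.9, -40.4], [-22.9, 41.6]] 47.3
side flange (array([570., 243.]), array([162.1,  86.1]), -26.0, 654) [[-82.1, -41.3], [73.5, 43.7]] 9.6
14.1 [571.1841525  243.3896473   87.08440628] [-1.783953   1.7870459] 17.901845994892938 [-0.11361765 -0.33340253 -0.65815227]
63.65175662798796 [-0.001  0.001 -1.   ]
```

View pics/c5.png

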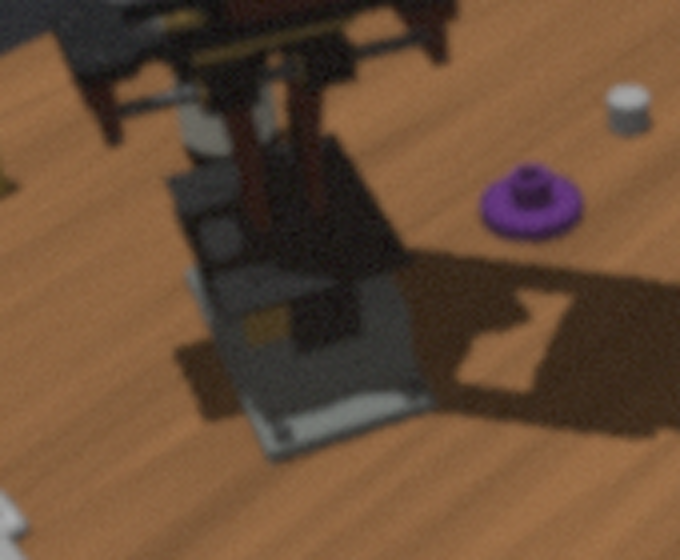

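Crop c5 shows the cover plate level above the housing, clip arms still clear of it. It is about 1.5 mm too far along housing +y, so I'm correcting that and moving to the point where the feet meet the lips.

Emit:
servo_tool(
  deltas=[
    [[0.3,-1.5,0],[0,0,0]],
    [[0.3,-1.5,4],[0,0,0]],
    [[0.3,-1.5,8],[0,0,0]],
    [[0.3,-1.5,12],[0,0,0]],
    [[0.3,-1.5,12],[0,0,0]],
  ],
)

```text
t: 14.52
ee_pos: [569.1, 241.7, 73.1]
orientation: [-0.716, -3.058, 0.001]
ft_force: [-0.1, -1.1, -1.5]
width: 18.0
grasp_force: 30.0
```

Emit:
servo_tool(
  deltas=[
    [[0,0,1.5],[0,0,0]],
    [[0,0,3],[0,0,0]],
    [[0,0,4.5],[0,0,0]],
    [[0,0,6],[0,0,0]],
    [[0,0,6],[0,0,0]],
  ],
)

```text
t: 14.93
ee_pos: [570.3, 242.3, 68.8]
orientation: [0.716, 3.058, 0.001]
ft_force: [0.0, 0.6, 4.7]
width: 17.5
grasp_force: 30.0
```

```bash
python3 -c "from m import *; rep(['scene','side','wrist'])" | grep -v -e wall -e ridge
```

```text
scene plate (array([573.7, 240.8]), array([128. ,  93.1]), -26.8, 1484) [[-58.1, -44.9], [64.7, 46.5]] 63.9
scene flange (array([574.4, 241.4]), array([160.3,  86.7]), -27.0, 690) [[-76.0, -41.8], [81.5, 43.6]] 9.6
side plate (array([572.2, 241.6]), array([129.6,  92.3]), -26.4, 1345) [[-63.8, -44.4], [61.6, 46.7]] 63.8
side flange (array([571.7, 242.5]), array([161.3,  85.7]), -25.6, 620) [[-81.4, -41.6], [72.2, 43.6]] 9.7
wrist plate (array([573. , 239.8]), array([126.5,  92.4]), -26.3, 19866) [[-61.8, -45.9], [62.7, 44.8]] 65.9
wrist flange (array([509. , 270.8]), array([86. , 18.5]), 63.7, 3212) [[-79.0, -43.4], [-60.4, 41.3]] 11.4
15.0833 [570.23733308 242.29713674  68.82584303] [-2.15358476  0.38939834] 18.12619760958431 [-0.48880576  0.39037399  5.67598678]
63.656717512795225 [-0.001  0.001 -1.   ]
```

Alignment is within about 0.5 mm and the feet have met the lips, with about 5 N on the wrist. I'm pressing straight down.

Emit:
servo_tool(
  deltas=[
    [[0,0,2],[0,0,0]],
    [[0,0,4],[0,0,0]],
    [[0,0,6],[0,0,0]],
    [[0,0,6],[0,0,0]],
  ],
)

```text
t: 15.42
ee_pos: [570.6, 242.6, 62.9]
orientation: [0.716, 3.057, 0.003]
ft_force: [1.2, 2.1, 6.1]
width: 17.9
grasp_force: 30.0
```

Emit:
servo_tool(
  deltas=[
    [[0,0,2],[0,0,0]],
    [[0,0,4],[0,0,0]],
    [[0,0,6],[0,0,0]],
    [[0,0,6],[0,0,0]],
  ],
)

```text
t: 15.75
ee_pos: [569.1, 242.2, 56.4]
orientation: [-0.716, -3.058, 0.0]
ft_force: [-3.8, 1.8, 8.2]
width: 17.8
grasp_force: 30.0
```

Emit:
servo_tool(
  deltas=[
    [[0,0,1],[0,0,0]],
    [[0,0,2],[0,0,0]],
    [[0,0,2],[0,0,0]],
    [[0,0,2],[0,0,0]],
  ],
)

```text
t: 16.08
ee_pos: [569.1, 242.2, 56.4]
orientation: [-0.715, -3.058, 0.0]
ft_force: [-9.3, -1.6, 25.7]
width: 18.0
grasp_force: 30.0
```

```bash
python3 -c "from m import *; rep(['scene','side','wrist'])" | grep -v -e wall -e ridge
```

```text
scene plate (array([572.5, 240.5]), array([126.5,  93.5]), -26.5, 1453) [[-59.6, -45.7], [63.2, 46.0]] 51.6
scene flange (array([574.5, 241.2]), array([160.2,  86.7]), -26.7, 645) [[-76.4, -42.0], [81.2, 43.9]] 9.7
side plate (array([570.7, 241.7]), array([128.5,  92.7]), -26.4, 1353) [[-64.5, -45.2], [60.6, 45.9]] 51.5
side flange (array([569.8, 242.9]), array([158. ,  86.1]), -25.9, 544) [[-81.7, -41.8], [68.3, 43.6]] 9.4
wrist plate (array([571.6, 239.9]), array([125.9,  92.4]), -26.3, 19720) [[-62.8, -46.5], [61.4, 44.2]] 53.6
wrist flange (array([508.4, 271.1]), array([86.3, 16.9]), 63.7, 3421) [[-78.9, -43.2], [-61.9, 41.3]] 11.4
16.2333 [569.09282971 242.17046334  56.34637443] [-3.12565176 -0.22786973] 17.56231511278867 [-8.01427524 -0.02630426 25.23880945]
63.66565984566505 [ 0.001 -0.    -1.   ]
```

The plate top reads about 52 mm (home), and the load has risen to 25 N with no further travel. I'm releasing and checking.

Emit:
servo_tool(
  deltas=[
    [[0,0,-2],[0,0,0]],
    [[0,0,-2],[0,0,0]],
    [[0,0,-2],[0,0,0]],
    [[0,0,-2],[0,0,0]],
    [[0,0,-2],[0,0,0]],
  ],
  grip=-0.2,
)

```text
t: 16.65
ee_pos: [569.3, 241.8, 55.5]
orientation: [-0.716, -3.058, 0.001]
ft_force: [-0.2, 1.0, 0.1]
width: 47.8
grasp_force: 0.0
```

Emit:
servo_tool(
  deltas=[
    [[0,0,-15],[0,0,0]],
    [[0,0,-45],[0,0,0]],
    [[0,0,-85],[0,0,0]],
    [[0,0,-125],[0,0,0]],
    [[0,0,-165],[0,0,0]],
  ],
)

```text
t: 17.07
ee_pos: [569.1, 241.7, 222.2]
orientation: [-0.716, -3.058, 0.002]
ft_force: [1.2, 0.4, -0.4]
width: 52.7
grasp_force: 0.0
```

Emit:
servo_tool(
  deltas=[
    [[0,0,0],[0,0,0]],
    [[0,0,0],[0,0,0]],
    [[0,0,0],[0,0,0]],
  ],
)

```text
t: 17.32
ee_pos: [569.1, 241.7, 220.5]
orientation: [-0.716, -3.058, 0.001]
ft_force: [-0.3, -0.6, -0.8]
width: 52.6
grasp_force: 0.0
```

Run:
```python
from h import *
for n in("wrist","scene","side"):
    p=get_image(n)
    if n=="wrist": cv2.imwrite("pics/w9.png",p["frame"])
    else: cv2.imwrite(f"pics/{n}9.png",cv2.resize(p["frame"][220:330,130:240] if n=="side" else p["frame"][220:320,310:420],None,fx=5,fy=5,interpolation=2))
    w,c=world(p)
    for nm,lo,hi in(("ridge",70,82),("plate",46,58),("flange",6,14)):
        b=band(w,(571,241),98,lo,hi); 
        if len(b)<9: continue
        X=np.c_[b[:,:2]-b[:,:2].mean(0),np.ones(len(b))]; s=np.linalg.lstsq(X,b[:,2],rcond=None)[0]
        print(n,nm,rect(b),"z/tilt",s.round(4))
im=np.hstack([cv2.resize(cv2.imread(f"pics/{n}9.png"),(400,400)) for n in("scene","side")]); cv2.imwrite("pics/f9.png",im)
print(ctrl.get_obs()["t"],ctrl.get_obs()["ft_force"],ctrl.get_obs()["ee_pos"])
```

```text
wrist ridge (array([571.2, 240.2]), array([49.3, 17.7]), -26.6, 963) z/tilt [ 1.30000e-03 -1.65000e-02  7.72474e+01]
wrist plate (array([571.7, 239.8]), array([125.8,  92.2]), -26.3, 9664) z/tilt [ 3.00000e-04 -1.30000e-03  5.36874e+01]
wrist flange (array([572.9, 240.3]), array([160.1,  84.5]), -25.4, 1073) z/tilt [-3.20000e-03 -1.90000e-03  1.13546e+01]
scene ridge (array([573.2, 240.4]), array([52. , 18.7]), -26.5, 192) z/tilt [-4.89000e-02 -7.62000e-02  7.48031e+01]
scene plate (array([572.1, 240.6]), array([127.4,  94.1]), -26.7, 1867) z/tilt [-1.00000e-03 -2.70000e-03  5.16373e+01]
scene flange (array([574.5, 241.4]), array([160. ,  87.5]), -27.0, 633) z/tilt [1.0000e-04 2.0000e-03 9.5562e+00]
side ridge (array([570.2, 242.3]), array([49.8, 18.4]), -26.3, 158) z/tilt [ 1.24000e-02 -3.98000e-02  7.48282e+01]
side plate (array([570.4, 242.1]), array([128.7,  91.9]), -26.5, 1582) z/tilt [ 2.60000e-03 -8.00000e-04  5.15302e+01]
side flange (array([570.3, 242.5]), array([158.7,  86.3]), -26.0, 547) z/tilt [-9.0000e-04 -2.5000e-03  9.4422e+00]
17.4667 [-0.00608315 -0.14327038  0.238696  ] [568.57060728 241.50872684 219.10233618]
```

View pics/f9.png

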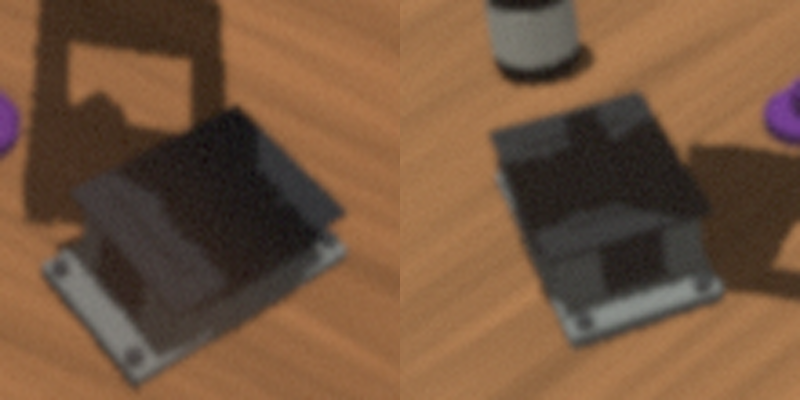

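The picture shows the cover flat and centred with the arms down over both ends. The tilt is under 0.003, the plate top is about 52 mm, and the robot is clear. I'm handing in.

```bash
python3 -c "from h import *; print(close_job())"
```

```text
the job is handed in; nothing more can be done
None
```

The larger gear is on the spindle at the housing floor and the cover is pressed home, level and released; I handed the job in at about 17.5 s, but the hand-in returned no verdict and the clips' snap was judged only from the cover's height and the pictures.

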